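# Sound a battery dock's bay with a depth rod and load the cell that suits it

### The job

Sound the open bay of the battery dock: take the depth rod from its stand, slide it down the bay until the sprung contact at the bottom is pressed fully home, with a firm but gentle push (about 10 N, never 25 N), hold it there a moment and read from the length left showing how deep the bay is; then put the rod back upright in its stand. Then load the bay from the rack with the one cell whose top will stand nearest to 20 mm above the top of the dock, where the clip-on top contact will meet it; set it fully down on the contact and let go, leaving the other two cells in the rack and everything else undisturbed.

Things in the scene. Friction and masses are not known exactly. Their poses are not given: they have to be found in the camera images.
- dock: Black battery dock fixed to the table, a block 80 (x) by 190 (y) by 80 mm high; origin at the centre of its underside on the table, z up, x across, y along its length. In the middle of its flat top is the only open bay, a vertical round blind bore 21 mm in diameter with a 2 mm chamfer, ringed in white. The bays at its two ends (64 mm from the middle) are closed with flat grey caps that stand 3 mm proud.
- bay (a point): Centre of the open bay's mouth, level with the dock's top, 80 mm above the table. The bay's floor is adjustable and the last user may have left it anywhere: the sprung contact lies 14 to 51 mm below this point when it is at rest. It cannot be known without sounding.
- contact (a joint): Travel in m of the sprung brass contact (12 mm across) at the bottom of the bay: 0 at rest, where it stands 5 mm proud of the bay's hard floor; 0.005 when it is pressed home, flush with the hard floor. The spring starts to yield at 2 N and is home at 7 N; more than 25 N damages the floor. A cell's own weight does not move it, so a loaded cell stands on the contact at rest, 5 mm above the hard floor.
- rod: Depth rod, 125 mm long, about 60 g, upright in its stand at the start: a shank 14 mm in diameter and 80 mm long with white and blue bands 10 mm wide counted from the tip, and above it an orange round handle 22 mm in diameter and 45 mm long. Origin at the centre of the lower tip; z runs up the rod, so the handle spans z = 80 to 125 mm.
- stand: Aluminium block 64 by 64 by 45 mm high fixed to the table, origin at the centre of its underside. In the middle of its top is a blind hole 21 mm in diameter and 40 mm deep with a 3 mm chamfer (its floor is 5 mm above the table), in which the rod stands on its tip.
- rack: Pale wooden rack fixed to the table, 150 (x) by 44 (y) by 18 mm high, origin at the centre of its underside. Three blind holes 20.5 mm in diameter, 14 mm deep (floor 4 mm above the table), lie along its x axis at -50, 0 and +50 mm; a cell stands in each, in any order.
- cell_short: Green round cell, 18 mm in diameter, 35 mm long, 25 g, with a small steel button on top; origin at the centre of its underside, z up.
- cell_mid: Yellow round cell, 18 mm in diameter, 50 mm long, 34 g, otherwise like the green one; origin at the centre of its underside.
- cell_long: Blue round cell, 18 mm in diameter, 65 mm long, 47 g, otherwise like the green one; origin at the centre of its underside.
- adaptor: Bystander: loose black plug-in power adaptor, 75 by 45 by 30 mm, between the robot and the dock; origin at the centre of its underside.
- meter: Bystander: loose yellow multimeter lying on its back beyond the rod's stand, 150 (its x) by 75 by 32 mm, dial up to 41 mm; origin at the centre of its underside.
- attenuator: Bystander: small loose coaxial attenuator, steel and brass, standing on end, 25 mm in diameter, 48 mm high; origin at the centre of its underside.
Not all that is in view belongs to the job. What is shaped like the dock but blue is not meant.

How it is judged:
By the outcome, as a careful person would: the job done as asked, in the order asked, and still so for the second after the job is handed in, with the robot touching nothing.
It also fails if it takes over 69 s, if anything falls off the work surface, if the arm or the gripper's body presses on something with over 40 N, if the wrist force passes 120 N, or if a joint passes its speed limit or range.

### The arm

A 6-joint arm with a two-finger parallel gripper is mounted at the origin on the work surface. World frame = base frame: x ahead of the robot, y to its left, z up, the work surface at z = 0. Lengths are in mm, angles in degrees, forces in N, time in s.
With the tool pointing down it reaches from about 350 to 850 mm from the base axis. Payload 8.1 kg.
Tool frame: the origin (TCP) lies where the fingers leave the gripper's body, on its centre line; the fingertips stand 73 mm ahead of it and the grasp point (between the pads) lies 54 mm ahead of it; z points along the fingers, y is the line along which they close (so a half turn about z gives the same grasp; the last joint's range is limited). The gripper opens to 85 mm and grips with 20 to 120 N. Pads are 22 mm wide; open, the fingers measure 114 mm over their backs; the gripper's body (76 mm by 85 mm) begins 54 mm behind the grasp point. The pads swing forward as they close: fully open they stand 13 mm farther back than shut.
Start: joints at [-71.184, 7.471, 85.268, -0, 87.261, -4.893], TCP at [241.275, -549.356, 303.892] pointing down, gripper open.
Joint ranges: [-169.43, 169.43], [-51.17, 129.36], [1.28, 143.12], [-76.62, 256.62], [0, 156.53], [-152.29, 152.29]. Speed limits (degrees/s): [136.94, 136.94, 159.86, 180, 180, 180].

### API

Orientations are given as [roll, pitch, yaw] about the fixed x, y, z axes, in that order (R = Rz(yaw) Ry(pitch) Rx(roll)).
In Python, from bench import sense, optics, r gives the robot as it stands.
- The arm moves only by the tool servo_tool, never from a script. Its argument "plan" is a list that holds one entry, the list of rows, each a list of 5 numbers: the shift along the world's x, y, z in m, then the turn about the world's z in degrees, then the finger opening in m, from 0 to 0.0854. A call has 1 to 10 rows; each row shifts and turns the commanded pose from where the row before left it; what a row does not reach is not made up. A row lasts 1/10 s, in which the tool goes at most 50 mm and 8.59 degrees, less where a joint would pass 70% of its speed; a pose out of reach is approached as far as the arm can. A call is refused whole if a number of a shift passes 0.05 or a number of a turn 8.59, either way. A call with a gripper value outside its range is refused whole. The fingers move at their own pace and stop on an object; "force" is the grip in N (left out, the last holds). Time passes only in rows, so rows that do not move let the fingers close. It gives the time, the measured TCP pose, the force, the opening and the grip force at its end, in the units of the state.
- sense(): the state, without advancing time (a new reading comes with each control period).
- optics.snapshot(name): name is "scene" or "top" or "wrist"; returns a dict with "frame" (420x560x3 uint8, blue, green, red), "fx", "fy", "cx", "cy" (pixels), "cam_to_world" (4x4, takes a point from camera to world coordinates). Camera axes: x right, y down, z forward; pixel columns grow to the right and rows downward; lengths in mm; the calibration is good to about 2 mm. A picture is of the moment at which its call begins. There is no depth.
- r.hand_in(): hands the job in; it is judged then, once.
The state is a dict: "time": time; "joint_pos": joint angles; "qd": joint speeds; "joint_efforts": joint torques, N m; "tool_pos": TCP position; "tcp_rot": TCP orientation; "ft_force": force on the tool from outside, world axes, zero at the start; "wrist_torque": the same for the moment, N m; "finger_gap": finger opening in mm; "grip_force": force on a finger pad.
Only numpy, scipy, OpenCV 4.12 (cv2) and the standard library are available. Lean on these libraries where they do the work, as an engineer would, in place of code of your own. Each camera call takes 0.05 s, during which the arm holds its last target. There are 200 camera calls.

## Working session

There is one attempt and no reset: what is moved stays moved. The work goes in short steps, Python scripts to look and compute and a tool call to move; the robot and the scene stay as the last step left them, time stands still between calls to the robot, and variables do not carry over. Pictures are saved under pics/ and viewed, at most 12 in all, crops included, and the job is handed in when it is done.

Besides the shell and the picture viewer there is one more tool, called after "Call:" in YAML: its name, and indented under it one key for each argument. servo_tool: Moves the arm, as the interface text tells. Its arguments: {"type":"object","properties":{"plan":{"type":"array"},"force":{"type":"number"}},"required":["plan"]}

```bash
mkdir -p pics; ls
python3 - <<'E'
from bench import sense, optics, r
import cv2, numpy as np, pickle
d={}
for n in ("scene","top"):
    s=optics.snapshot(n); d[n]=s; cv2.imwrite(f"pics/{n}0.png",s["frame"])
    print(n,s["fx"],s["cx"],s["cy"],np.round(s["cam_to_world"],3).tolist())
pickle.dump(d,open("s0.pkl","wb"))
print(sense())
E
```

```text
pics
scene 501.7944009938806 267.9318509183964 206.204886250251 [[-0.346, 0.517, -0.783, 1305.254], [0.938, 0.202, -0.281, 304.742], [0.013, -0.832, -0.554, 595.858], [0.0, 0.0, 0.0, 1.0]]
top 401.4331742568298 270.1754158869994 212.643136165677 [[0.013, -0.987, 0.161, 402.301], [-1.0, -0.014, -0.003, 30.537], [0.006, -0.161, -0.987, 1064.594], [0.0, 0.0, 0.0, 1.0]]
{'time': 0.1, 'joint_pos': array([-7.11836572e+01,  7.51126508e+00,  8.53242192e+01, -2.44227061e-04,
        8.72623805e+01, -4.89339320e+00]), 'qd': array([ 0.06177132, -0.10240012, -0.06521013, -0.02683679, -0.01086129,
       -0.04629294]), 'joint_efforts': array([ 2.15742439e-03, -5.70954001e+01, -5.01940835e+01, -1.08471472e-04,
        8.21398658e-03,  6.24786503e-05]), 'tool_pos': array([ 241.15353951, -548.98384127,  302.9328837 ]), 'tcp_rot': array([-1.79902471e+02, -8.10502243e-03,  2.37097409e+01]), 'ft_force': array([-0.65969434,  0.34930126, -0.04108055]), 'wrist_torque': array([-0.02614697,  0.01572936, -0.00838689]), 'grip_force': 0.0, 'finger_gap': 85.21952518548679}
```

View pics/scene0.png

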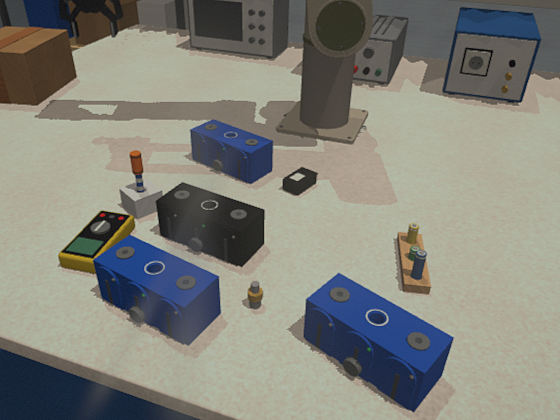

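View pics/top0.png

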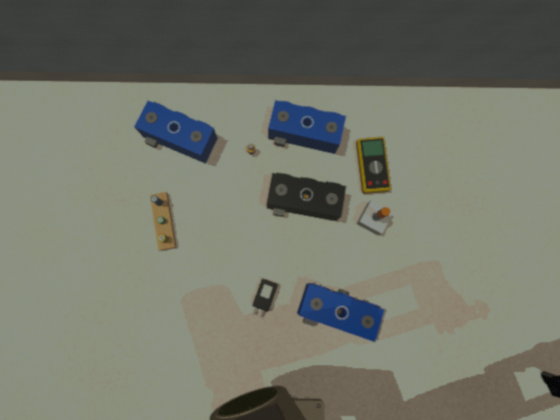

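Scene picture: the black dock's bay is at (210,205), the rod's handle at (137,160), its stand at (141,200), and the rack at (413,262). In the top picture, the bay is at (306,195), the stand at (377,217), and the rack at (163,220) with blue (157,200), green (161,220) and yellow (163,239).
Things that could be mistaken for the dock (top picture): blue docks at (176,131), (307,125) and (342,312), and the black adaptor at (265,295). The dock is the black one at (306,196). For the rod, only the orange handle at (380,213) fits; the attenuator at (251,149) and the meter at (374,165) are bystanders.

```bash
cat > h.py <<'E'
import numpy as np, cv2
def ray(s,u,v,z):
    T=s["cam_to_world"]; d=T[:3,:3]@np.array([(u-s["cx"])/s["fx"],(v-s["cy"])/s["fy"],1]); o=T[:3,3]
    return np.round(o+d*(z-o[2])/d[2],1)
def proj(s,p):
    T=s["cam_to_world"]; q=T[:3,:3].T@(np.array(p,float)-T[:3,3]); return np.round([s["fx"]*q[0]/q[2]+s["cx"],s["fy"]*q[1]/q[2]+s["cy"]],1)
E
python3 - <<'E'
import pickle,cv2,numpy as np
from h import *
d=pickle.load(open("s0.pkl","rb"))
t,s=d["top"],d["scene"]
for n,u,v,z in (("bay",306,195,80),("capL",281,190,83),("capR",332,199,83),("handle top",384,212,130),("cellB",155.5,199,69),("cellG",161,219,39),("cellY",162.5,238,54),("att",251,149,48),("adapt",265,295,30)): print(n,ray(t,u,v,z))
for n,u,v,z in (("bay",209.5,205,80),("capL",181,195,83),("capR",239,214,83),("handle top",136,153,130),("cellB",419,252,69),("cellG",414,248,39),("cellY",413,226,54)): print(n,ray(s,u,v,z))
c=lambda f,x,y,w=50,h=50:cv2.resize(f[y:y+h,x:x+w],(400,300) ,interpolation=cv2.INTER_CUBIC)
m=np.vstack([np.hstack([c(t["frame"],260,165,100,75),c(t["frame"],350,190,60,45)]),np.hstack([c(t["frame"],130,188,80,60),c(s["frame"],110,145,160,120)])])
cv2.imwrite("pics/m1.png",m)
E
```

```text
bay [609.3 -62.   80. ]
capL [620.5   0.9  83. ]
capR [ 599.4 -126.5   83. ]
handle top [ 560.4 -241.7  130. ]
cellB [595.7 316.9  69. ]
cellG [549.2 308.2  39. ]
cellY [498.8 297.6  54. ]
att [737.5  79.8  48. ]
adapt [360.4  37.2  30. ]
bay [612.  -59.2  80. ]
capL [ 604.6 -122.3   83. ]
capR [623.3   5.   83. ]
handle top [ 563.8 -240.   130. ]
cellB [598.7 321.5  69. ]
cellG [550.  312.8  39. ]
cellY [504.1 303.1  54. ]
```

View pics/m1.png

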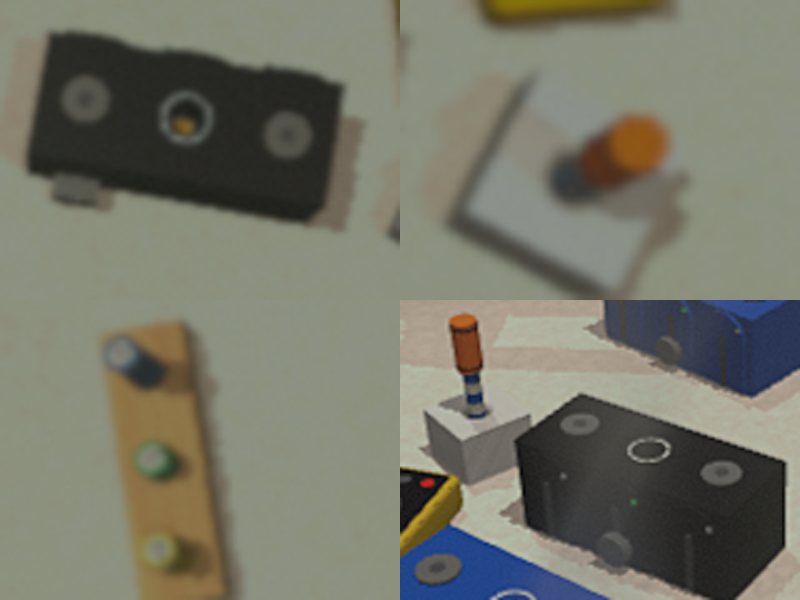

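The crop confirms it: black dock with a white-ringed bay and brass contact inside, the orange-handled rod in its grey stand, and the three cells in the rack. Next I move above the rod.

Call:
servo_tool:
  plan:
    - [[0.035,0.034,0,-1.4,0.085],[0.035,0.034,0,-1.4,0.085],[0.035,0.034,0,-1.4,0.085],[0.035,0.034,0,-1.4,0.085],[0.035,0.034,0,-1.4,0.085],[0.035,0.034,0,-1.4,0.085],[0.035,0.034,0,-1.4,0.085],[0.035,0.034,0,-1.4,0.085],[0.04,0.034,0,-1.4,0.085],[0,0,0,0,0.085]]
  force: 30

```text
time: 1.1
tool_pos: [562.7, -240.0, 303.0]
tcp_rot: [-179.9, -0.0, 11.4]
ft_force: [-0.2, -0.9, -0.0]
finger_gap: 84.9
grip_force: 0.0
```

```bash
cat >> h.py <<'E'
def wr(name):
    from bench import sense, optics
    import pickle
    s=optics.snapshot("wrist"); pickle.dump(s,open(name+".pkl","wb")); cv2.imwrite(f"pics/{name}.png",s["frame"])
    q=sense(); print({k:np.round(q[k],2).tolist() for k in ("time","tool_pos","tcp_rot","ft_force","finger_gap","grip_force")})
    return s
E
python3 - <<'E'
from h import *
s=wr("w1"); print(s["fx"],s["cx"],s["cy"],s["cam_to_world"].round(3).tolist())
for p in ((560,-242,130),(610,-61,80)): print(proj(s,p))
E
```

```text
{'time': 1.15, 'tool_pos': [561.01, -242.19, 302.97], 'tcp_rot': [-179.94, 0.04, 11.37], 'ft_force': [-1.14, -0.36, 0.49], 'finger_gap': 84.86, 'grip_force': 0.0}
346.85548270230305 270.27315674237656 209.9670579536393 [[0.198, -0.943, -0.267, 630.84], [-0.98, -0.191, -0.051, -228.231], [-0.003, 0.272, -0.962, 373.154], [0.0, 0.0, 0.0, 1.0]]
[270.6 214.4]
[62.5 95.5]
```

View pics/w1.png

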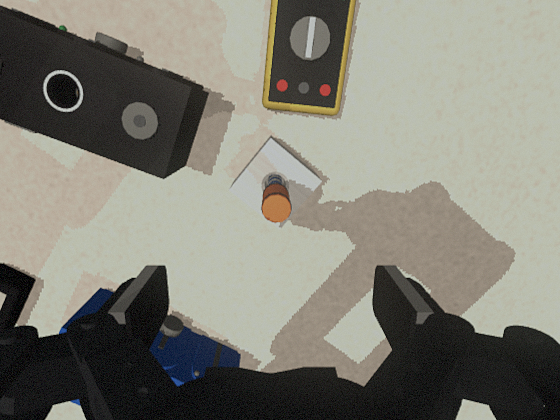

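Wrist view: orange handle top at about (276,208), stand around it, and the white bay ring at about (63,91). I'll measure these by segmentation.

Run:
```python
from h import *
import pickle
s=pickle.load(open("w1.pkl","rb")); f=s["frame"].astype(int)
b,g,r=f[...,0],f[...,1],f[...,2]
o=(r>170)&(r-b>90); 
ys,xs=np.nonzero(o); print(len(xs),xs.min(),xs.max(),ys.min(),ys.max())
u,v=(xs.min()+xs.max())/2,(ys.min()+ys.max())/2; print("rod",u,v,ray(s,u,v,130))
w=(f.min(2)>140).astype(np.uint8); w[:,100:]=0;w[120:]=0;w[:65]=0;w[:,:35]=0
n,l,st,c=cv2.connectedComponentsWithStats(w); print(st[1:])
i=1+st[1:,4].argmax(); 
pts=np.argwhere(l==i)[:,::-1].astype(np.float32); e=cv2.minEnclosingCircle(pts); x=st[i]
u,v=x[0]+(x[2]-1)/2,x[1]+(x[3]-1)/2; print("bay",u,v,e,ray(s,u,v,80))
# shank base: stand hole
print("standcorners", [ray(s,u,v,45) for u,v in ((270,137),(322,184),(231,187))])
```

```text
1649 262 352 0 221
rod 307.0 110.5 [ 636.4 -251.6  130. ]
[[ 43  70  40  42 345]]
bay 62.5 90.5 ((63.0, 90.5), 21.800329208374023) [613.8 -60.8  80. ]
standcorners [array([ 608.6, -231.5,   45. ]), array([ 575. , -289.3,   45. ]), array([ 554.7, -203.9,   45. ])]
```

Call:
servo_tool:
  plan:
    - [[0.004,-0.0025,-0.03,0,0.085],[0,0,-0.04,0,0.085],[0,0,-0.04,0,0.085],[0,0,-0.033,0,0.085],[0,0,0,0,0.085],[0,0,0,0,0.02],[0,0,0,0,0.02],[0,0,0,0,0.02],[0,0,0,0,0.02],[0,0,0,0,0.02]]
  force: 30

```text
time: 2.15
tool_pos: [564.2, -247.2, 162.8]
tcp_rot: [180.0, -0.1, 11.1]
ft_force: [-0.3, 4.0, 7.7]
finger_gap: 21.5
grip_force: 28.7
```

Call:
servo_tool:
  plan:
    - [[0,0,0,0,0.015],[0,0,0,0,0.015],[0,0,0,0,0.015],[0,0,0,0,0.015]]
  force: 40

```text
time: 2.55
tool_pos: [564.3, -247.1, 162.8]
tcp_rot: [180.0, -0.1, 11.1]
ft_force: [-0.4, 3.3, 7.7]
finger_gap: 21.3
grip_force: 38.4
```

Run:
```python
from h import *
s=wr("w2")
```

```text
{'time': 2.6, 'tool_pos': [564.28, -247.06, 162.84], 'tcp_rot': [179.98, -0.13, 11.13], 'ft_force': [-0.9, 3.66, 7.18], 'finger_gap': 21.18, 'grip_force': 38.37}
```

View pics/w2.png

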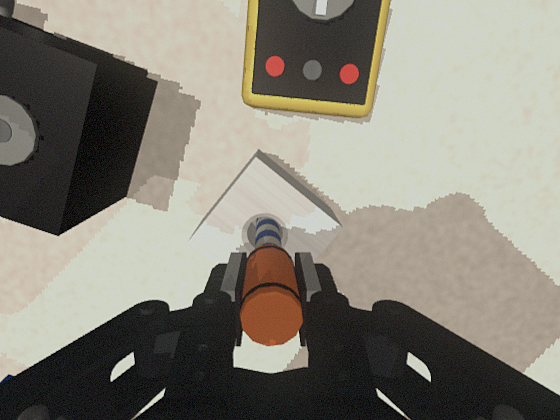

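The rod's handle is held between the pads at about (272,300), and the shank is still in the stand's hole at (265,230). Lift and carry it over the bay.

Call:
servo_tool:
  plan:
    - [[0,0,0.025,0,0.015],[0,0,0.04,0,0.015],[0,0,0.03,0,0.015],[0.007,0.03,0.01,0,0.015],[0.01,0.04,0,0,0.015],[0.01,0.04,0,0,0.015],[0.01,0.04,0,0,0.015],[0.01,0.036,0,0,0.015],[0,0,0,0,0.015],[0,0,0,0,0.015]]
  force: 40

```text
time: 3.6
tool_pos: [610.5, -60.6, 266.2]
tcp_rot: [180.0, -0.0, 11.2]
ft_force: [-0.2, 0.3, -1.1]
finger_gap: 21.4
grip_force: 39.2
```

Run:
```python
from h import *
s=wr("w3")
for p in ((612,-60.5,80),(612,-60.5,107)): print(proj(s,p))
f=s["frame"].astype(int)
w=(f.min(2)>125).astype(np.uint8)
n,l,st,c=cv2.connectedComponentsWithStats(w)
for i in range(1,n):
    if 100<st[i,4]<6000: print(st[i],c[i].round(1))
```

```text
{'time': 3.65, 'tool_pos': [610.35, -61.59, 266.12], 'tcp_rot': [179.97, -0.0, 11.15], 'ft_force': [-0.3, -0.12, -0.78], 'finger_gap': 21.21, 'grip_force': 39.2}
[268.4 203.7]
[268.1 213.7]
[502 115  18  41 314] [510.4 134.5]
[180 170  29  22 275] [194.8 182.1]
[250 182  41  38 314] [270.2 196.8]
[ 233  331   75   42 2077] [270.1 355.3]
[111 352  22  29 210] [119.7 367.1]
[407 352  24  29 292] [417.8 365.5]
[377 389  31  30 115] [389.2 402.2]
```

View pics/w3.png

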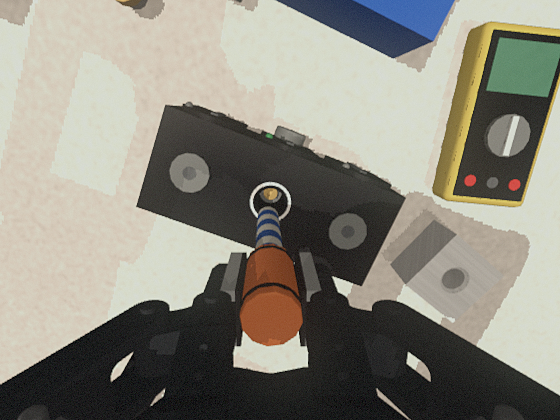

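The ring is centred at about (270,201) with the brass contact inside, and the rod tip lies at about (267,208) just above the bay. I'll zoom in and mark the predicted points.

Run:
```python
from h import *
import pickle
s=pickle.load(open("w3.pkl","rb"))
print("bay",ray(s,270,200.5,80), ray(s,270,201.5,80))
print("TCP axis tip/handle top", proj(s,(610.4,-61.6,108.3)), proj(s,(610.4,-61.6,188.3)),proj(s,(610.4,-61.6,233.3)))
c=cv2.resize(s["frame"][165:265,215:325],(660,600),interpolation=cv2.INTER_CUBIC)
cv2.imwrite("pics/c3.png",c)
```

```text
bay [614.7 -61.2  80. ] [614.  -61.4  80. ]
TCP axis tip/handle top [269.2 216.7] [268.7 266.9] [268.1 323.8]
```

View pics/c3.png

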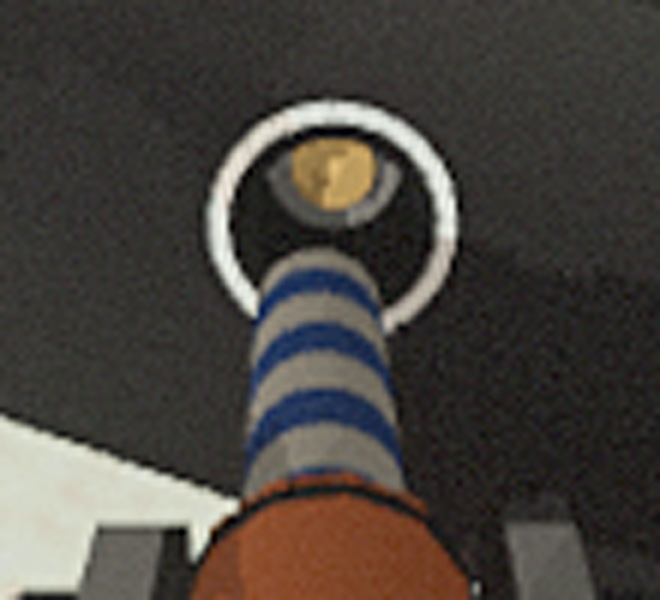

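Ring centre (270.7,200.8) corresponds to x≈614.4, y≈-61.6. The rod tip's disc is centred at (268.7,216.2), which puts its axis on the TCP at x≈610.5. So I shift +3.8 mm in x and enter gently.

Call:
servo_tool:
  plan:
    - [[0.0038,0,0,0,0.015],[0,0,0,0,0.015],[0,0,-0.008,0,0.015],[0,0,-0.008,0,0.015],[0,0,-0.006,0,0.015],[0,0,-0.004,0,0.015],[0,0,-0.004,0,0.015],[0,0,-0.004,0,0.015],[0,0,-0.004,0,0.015],[0,0,0,0,0.015]]

```text
time: 4.65
tool_pos: [613.9, -61.4, 227.2]
tcp_rot: [-180.0, 0.1, 11.1]
ft_force: [-0.3, 0.3, -1.0]
finger_gap: 20.8
grip_force: 39.2
```

Call:
servo_tool:
  plan:
    - [[0,0,-0.002,0,0.015],[0,0,-0.002,0,0.015],[0,0,-0.002,0,0.015],[0,0,-0.001,0,0.015],[0,0,0,0,0.015]]

```text
time: 5.15
tool_pos: [614.0, -61.5, 220.7]
tcp_rot: [-180.0, 0.0, 11.1]
ft_force: [-0.6, 0.6, -0.3]
finger_gap: 21.2
grip_force: 39.2
```

Call:
servo_tool:
  plan:
    - [[0,0,-0.002,0,0.015],[0,0,-0.002,0,0.015],[0,0,-0.001,0,0.015],[0,0,0,0,0.015]]

```text
time: 5.55
tool_pos: [614.0, -61.5, 215.6]
tcp_rot: [-180.0, 0.0, 11.1]
ft_force: [0.7, -0.0, -0.1]
finger_gap: 20.9
grip_force: 39.2
```

Call:
servo_tool:
  plan:
    - [[0,0,-0.002,0,0.015],[0,0,-0.002,0,0.015],[0,0,-0.001,0,0.015],[0,0,0,0,0.015]]

```text
time: 5.95
tool_pos: [614.0, -61.4, 210.6]
tcp_rot: [-180.0, 0.0, 11.1]
ft_force: [-0.6, 0.4, -1.2]
finger_gap: 21.2
grip_force: 39.2
```

Call:
servo_tool:
  plan:
    - [[0,0,-0.002,0,0.015],[0,0,-0.002,0,0.015],[0,0,-0.001,0,0.015],[0,0,0,0,0.015]]

```text
time: 6.35
tool_pos: [614.3, -61.5, 206.1]
tcp_rot: [180.0, -0.0, 11.1]
ft_force: [-0.2, 0.5, 3.4]
finger_gap: 21.2
grip_force: 39.3
```

Call:
servo_tool:
  plan:
    - [[0,0,-0.001,0,0.015],[0,0,-0.001,0,0.015],[0,0,-0.001,0,0.015],[0,0,0,0,0.015]]

```text
time: 6.75
tool_pos: [614.4, -61.5, 203.2]
tcp_rot: [180.0, -0.0, 11.1]
ft_force: [0.0, 0.7, 5.4]
finger_gap: 21.1
grip_force: 39.4
```

Call:
servo_tool:
  plan:
    - [[0,0,-0.001,0,0.015],[0,0,-0.001,0,0.015],[0,0,0,0,0.015],[0,0,0,0,0.015]]

```text
time: 7.15
tool_pos: [614.6, -61.5, 201.8]
tcp_rot: [180.0, -0.1, 11.1]
ft_force: [-1.5, 0.7, 7.8]
finger_gap: 21.1
grip_force: 40.1
```

Call:
servo_tool:
  plan:
    - [[0,0,-0.001,0,0.015],[0,0,0,0,0.015],[0,0,0,0,0.015]]

```text
time: 7.45
tool_pos: [614.9, -61.5, 201.7]
tcp_rot: [180.0, -0.1, 11.1]
ft_force: [-2.4, 1.4, 12.1]
finger_gap: 21.6
grip_force: 40.8
```

Home is firm at TCP z 201.7 (12 N). The rod tip is 157.8 mm below the TCP, so it sits at z 43.9. That puts the hard floor at about 36 mm and the resting contact at about 31 mm deep. The tops would stand at about +4 (short), +19 (mid) and +34 (long), so the yellow cell is the one. Hold briefly near 10 N, then withdraw.

Call:
servo_tool:
  plan:
    - [[0,0,0.0003,0,0.015],[0,0,0,0,0.015],[0,0,0,0,0.015],[0,0,0,0,0.015],[0,0,0,0,0.015],[0,0,0,0,0.015],[0,0,0,0,0.015],[0,0,0,0,0.015]]

```text
time: 8.25
tool_pos: [614.8, -61.5, 201.7]
tcp_rot: [180.0, -0.1, 11.1]
ft_force: [-1.6, 0.6, 9.9]
finger_gap: 21.3
grip_force: 40.6
```

Call:
servo_tool:
  plan:
    - [[0,0,0.007,0,0.015],[0,0,0.015,0,0.015],[0,0,0.025,0,0.015],[0,0,0.02,0,0.015],[-0.003,0,0,0,0.015],[-0.008,-0.036,0,0,0.015],[-0.01,-0.04,0,0,0.015],[-0.01,-0.04,0,0,0.015],[-0.01,-0.04,0,0,0.015],[-0.01,-0.03,0,0,0.015]]

```text
time: 9.25
tool_pos: [561.8, -249.5, 266.1]
tcp_rot: [-180.0, 0.1, 11.1]
ft_force: [1.0, 1.3, -1.4]
finger_gap: 21.2
grip_force: 39.0
```

Call:
servo_tool:
  plan:
    - [[0,0,0,0,0.015],[0,0,0,0,0.015]]

```text
time: 9.45
tool_pos: [562.5, -247.8, 266.2]
tcp_rot: [-179.9, 0.1, 11.0]
ft_force: [0.4, 1.1, -1.0]
finger_gap: 21.0
grip_force: 39.1
```

Call:
servo_tool:
  plan:
    - [[0.002,0.0008,-0.025,0,0.015],[0,0,-0.025,0,0.015],[0,0,-0.01,0,0.015],[0,0,-0.006,0,0.015],[0,0,-0.006,0,0.015],[0,0,-0.006,0,0.015],[0,0,0,0,0.015]]

```text
time: 10.15
tool_pos: [565.2, -246.5, 189.0]
tcp_rot: [-180.0, 0.0, 11.1]
ft_force: [0.4, -0.1, -1.4]
finger_gap: 21.0
grip_force: 39.1
```

Call:
servo_tool:
  plan:
    - [[0,0,-0.008,0,0.015],[0,0,-0.007,0,0.015],[0,0,-0.005,0,0.015],[0,0,-0.003,0,0.015],[0,0,-0.0015,0,0.015],[0,0,-0.001,0,0.015],[0,0,0,0,0.015],[0,0,0,0,0.015]]

```text
time: 10.95
tool_pos: [565.3, -246.7, 164.0]
tcp_rot: [180.0, -0.0, 11.1]
ft_force: [0.3, 0.1, 0.1]
finger_gap: 21.1
grip_force: 39.1
```

Call:
servo_tool:
  plan:
    - [[0,0,-0.001,0,0.015],[0,0,0,0,0.015],[0,0,-0.0005,0,0.015],[0,0,0,0,0.015]]

```text
time: 11.35
tool_pos: [565.5, -246.8, 162.9]
tcp_rot: [180.0, -0.0, 11.1]
ft_force: [0.0, 0.8, 3.9]
finger_gap: 20.8
grip_force: 39.5
```

The rod meets the stand's floor at the same z as when I took it, so it hasn't slipped and the depth stands. Release it.

Call:
servo_tool:
  plan:
    - [[0,0,0,0,0.025],[0,0,0,0,0.03],[0,0,0,0,0.05],[0,0,0,0,0.07],[0,0,0,0,0.07],[0,0,0.02,0,0.07],[0,0,0.04,0,0.07],[0,0,0.04,0,0.07],[0,0,0.04,0,0.07],[0,0,0,0,0.07]]

```text
time: 12.35
tool_pos: [567.5, -247.9, 310.4]
tcp_rot: [179.6, -0.5, 11.1]
ft_force: [0.6, -0.2, 1.4]
finger_gap: 70.2
grip_force: 0.0
```

Run:
```python
from h import *
s=wr("w4")
f=s["frame"]; 
m=((f[...,2].astype(int)-f[...,0]>90)&(f[...,2]>150)).astype(np.uint8)
n,l,st,c=cv2.connectedComponentsWithStats(m); print([ (st[i].tolist(),c[i].round(1).tolist()) for i in range(1,n) if st[i,4]>80])
print(proj(s,(565.3,-246.7,130)),proj(s,(565.3,-246.7,45)))
```

```text
{'time': 12.4, 'tool_pos': [566.71, -247.49, 306.87], 'tcp_rot': [179.72, -0.35, 11.11], 'ft_force': [1.51, 0.45, -1.68], 'finger_gap': 69.9, 'grip_force': 0.0}
[([251, 0, 89, 120, 1239], [290.6, 68.5]), ([264, 87, 11, 11, 88], [268.9, 91.9]), ([306, 91, 10, 11, 89], [310.8, 95.9]), ([251, 197, 28, 26, 553], [264.5, 209.3])]
[264.2 212.2] [265.1 189. ]
```

Handle top at (264.5,209.5) is where it's predicted, so the rod is upright in its stand. Now to the rack.

Call:
servo_tool:
  plan:
    - [[-0.005,0.045,0,0,0.07],[-0.005,0.046,0,0,0.07],[-0.005,0.046,0,0,0.07],[-0.005,0.046,0,0,0.07],[-0.005,0.046,0,0,0.07],[-0.005,0.046,0,0,0.07],[-0.005,0.046,0,0,0.07],[-0.005,0.046,0,0,0.07],[-0.005,0.046,0,0,0.07],[-0.005,0.046,0,0,0.07]]

```text
time: 13.4
tool_pos: [514.1, 214.0, 300.7]
tcp_rot: [180.0, 0.1, 11.1]
ft_force: [-0.1, 0.2, 0.6]
finger_gap: 70.1
grip_force: 0.0
```

Call:
servo_tool:
  plan:
    - [[-0.006,0.045,-0.02,0,0.07],[-0.005,0.043,-0.02,0,0.07],[0,0,-0.02,0,0.07],[0,0,0,0,0.07],[0,0,0,0,0.07]]

```text
time: 13.9
tool_pos: [503.6, 299.7, 241.0]
tcp_rot: [179.9, 0.2, 11.1]
ft_force: [0.1, -0.0, 0.4]
finger_gap: 69.7
grip_force: 0.0
```

Run:
```python
from h import *
s=wr("w5"); print(s["cam_to_world"].round(3).tolist())
for p in ((504,300,54),(552,310,39),(601,319,69)): print(proj(s,p))
```

```text
{'time': 13.95, 'tool_pos': [504.36, 299.63, 242.35], 'tcp_rot': [179.98, 0.02, 11.06], 'ft_force': [0.11, 0.0, 1.33], 'finger_gap': 70.34, 'grip_force': 0.0}
[[0.193, -0.943, -0.27, 572.0], [-0.981, -0.186, -0.053, 311.452], [0.0, 0.276, -0.961, 310.935], [0.0, 0.0, 0.0, 1.0]]
[267.8 204. ]
[267.1 137.4]
[267.4  62.4]
```

View pics/w5.png

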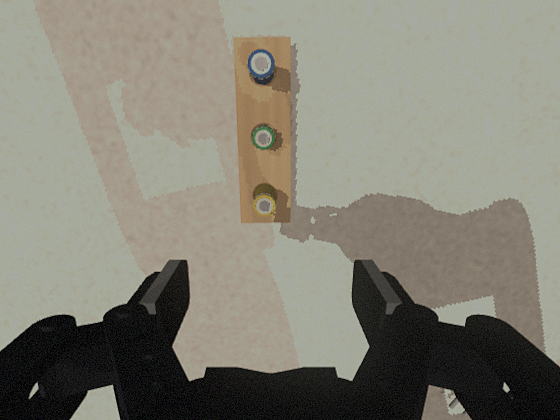

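Yellow's top is at (264,205), green's at (263,137) and blue's at (261,63). Yellow works out to about x 502.5, y 302.5. Descend and grip only its upper part.

Call:
servo_tool:
  plan:
    - [[-0.0015,0.0028,-0.03,0,0.07],[0,0,-0.035,0,0.06],[0,0,-0.03,0,0.05],[0,0,-0.02,0,0.05],[0,0,-0.01,0,0.05],[0,0,-0.006,0,0.05],[0,0,0,0,0.05],[0,0,0,0,0.05]]
  force: 25

```text
time: 14.75
tool_pos: [503.7, 303.3, 112.8]
tcp_rot: [-180.0, -0.1, 11.1]
ft_force: [-1.4, 0.1, 0.3]
finger_gap: 49.9
grip_force: 0.0
```

Call:
servo_tool:
  plan:
    - [[-0.001,-0.0005,-0.002,0,0.05],[0,0,0,0,0.03],[0,0,0,0,0.014],[0,0,0,0,0.012],[0,0,0,0,0.012],[0,0,0,0,0.012],[0,0,0,0,0.012]]
  force: 30

```text
time: 15.45
tool_pos: [501.9, 302.8, 109.6]
tcp_rot: [-180.0, -0.0, 11.1]
ft_force: [-0.8, 0.6, 3.7]
finger_gap: 16.1
grip_force: 29.3
```

Call:
servo_tool:
  plan:
    - [[0,0,0.008,0,0.012],[0,0,0.015,0,0.012],[0,0,0.03,0,0.012],[0,0,0.03,0,0.012],[0,0,0.027,0,0.012],[0,0,0,0,0.012]]

```text
time: 16.05
tool_pos: [504.0, 303.7, 225.8]
tcp_rot: [-179.9, -0.5, 11.1]
ft_force: [1.3, 0.3, 1.6]
finger_gap: 16.9
grip_force: 29.3
```

Call:
servo_tool:
  plan:
    - [[0.008,-0.026,0,0,0.012],[0.013,-0.042,0,0,0.012],[0.013,-0.042,0,0,0.012],[0.013,-0.042,0,0,0.012],[0.013,-0.042,0,0,0.012],[0.013,-0.042,0,0,0.012],[0.013,-0.042,0,0,0.012],[0.013,-0.042,0,0,0.012],[0.012,-0.04,0,0,0.012],[0,0,0,0,0.012]]

```text
time: 17.05
tool_pos: [613.2, -62.5, 219.4]
tcp_rot: [179.9, 0.0, 10.8]
ft_force: [0.7, 0.7, -0.7]
finger_gap: 16.9
grip_force: 29.4
```

Run:
```python
from h import *
s=wr("w6")
print(proj(s,(614.3,-61.6,80)))
cv2.imwrite("pics/c6.png",cv2.resize(s["frame"][150:360,165:375],(600,600),interpolation=cv2.INTER_CUBIC))
```

```text
{'time': 17.1, 'tool_pos': [612.72, -60.03, 219.14], 'tcp_rot': [179.99, 0.03, 10.88], 'ft_force': [-1.08, 0.52, -1.07], 'finger_gap': 16.19, 'grip_force': 29.42}
[266.3 222.9]
```

View pics/c6.png

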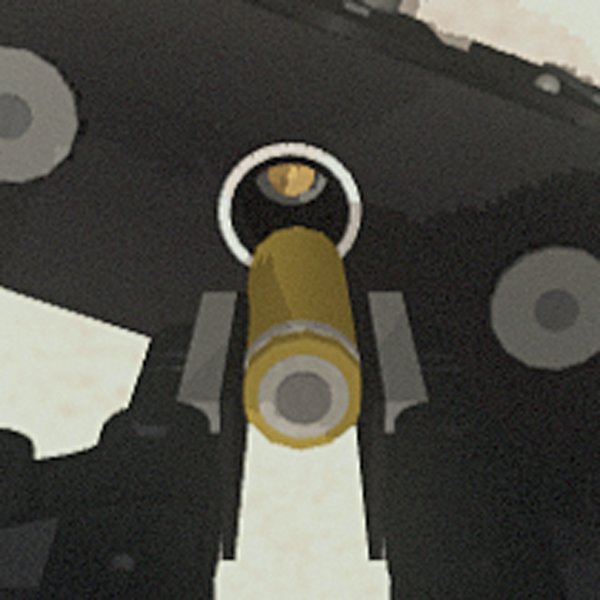

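The cell is held upright; the ring centre at (266.5,222.8) matches the prediction. Compute the cell axis's offset to the bay.

Run:
```python
from h import *
import pickle
s=pickle.load(open("w6.pkl","rb"))
print("bottom",ray(s,269.3,244.5,113.5),"top",ray(s,270.7,286.5,163.5),"bay",ray(s,266.5,222.8,80))
```

```text
bottom [613.2 -63.8 113.5] top [615.  -64.1 163.5] bay [614.4 -61.7  80. ]
```

Call:
servo_tool:
  plan:
    - [[0,0,0,0,0.012],[0,0,0,0,0.012],[0,0,0,0,0.012]]

```text
time: 17.4
tool_pos: [612.5, -56.1, 219.2]
tcp_rot: [-180.0, 0.0, 11.2]
ft_force: [0.3, 0.1, 0.6]
finger_gap: 16.7
grip_force: 29.4
```

Run:
```python
from h import *
s=wr("w7")
f=s["frame"].astype(int)
print("bay px",proj(s,(614.3,-61.6,80)))
w=(f.min(2)>125).astype(np.uint8); w[:195]=0;w[250:]=0;w[:,:235]=0;w[:,300:]=0
ys,xs=np.nonzero(w); print("ring",xs.min(),xs.max(),ys.min(),ys.max())
y=((f[...,1]-f[...,0]>50)).astype(np.uint8)
n,l,st,c=cv2.connectedComponentsWithStats(y)
for i in range(1,n):
    if st[i,4]>300:
        ys,xs=np.nonzero(l==i); print(st[i]); 
        for r in range(ys.min(),ys.max(),8): q=xs[ys==r]; print(r,q.min(),q.max())
```

```text
{'time': 17.45, 'tool_pos': [612.51, -56.15, 219.27], 'tcp_rot': [-179.99, 0.0, 11.2], 'ft_force': [-0.42, 0.0, 0.12], 'finger_gap': 16.7, 'grip_force': 29.42}
bay px [277.  223.7]
ring 252 299 201 246
[ 465    8   95  218 6312]
8 538 540
16 518 559
24 508 540
32 506 538
40 504 536
48 502 533
56 500 531
64 498 529
72 496 527
80 494 524
88 492 522
96 490 520
104 491 518
112 487 515
120 487 513
128 485 511
136 479 509
144 480 507
152 475 504
160 477 502
168 476 500
176 469 497
184 470 495
192 465 493
200 470 491
208 467 488
216 478 532
224 546 559
[253 229  33  34 487]
229 268 268
237 255 277
245 264 283
253 265 276
261 260 267
[251 266  40  41 529]
266 270 272
274 256 287
282 251 290
290 251 290
298 254 288
```

Call:
servo_tool:
  plan:
    - [[0.001,-0.005,0,0,0.012],[0,0,0,0,0.012],[0,0,0,0,0.012],[0,0,0,0,0.012]]

```text
time: 17.85
tool_pos: [613.6, -62.4, 219.2]
tcp_rot: [-180.0, 0.0, 11.1]
ft_force: [0.3, 0.4, -0.3]
finger_gap: 16.5
grip_force: 29.4
```

Run:
```python
from h import *
s=wr("w8")
print("bay px",proj(s,(614.3,-61.6,80)))
cv2.imwrite("pics/c8.png",cv2.resize(s["frame"][190:310,210:330],(600,600),interpolation=cv2.INTER_CUBIC))
```

```text
{'time': 17.9, 'tool_pos': [613.68, -62.36, 219.19], 'tcp_rot': [-180.0, -0.0, 11.11], 'ft_force': [0.68, -0.04, -0.65], 'finger_gap': 16.71, 'grip_force': 29.42}
bay px [266.8 223.7]
```

View pics/c8.png

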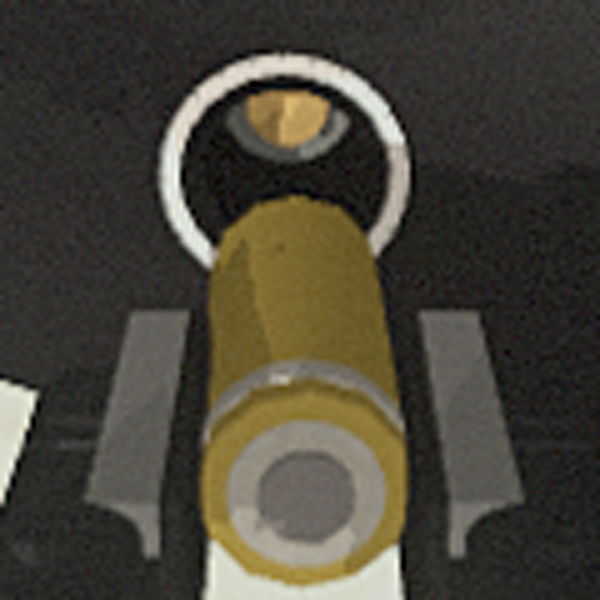

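Run:
```python
from h import *
import pickle
s=pickle.load(open("w8.pkl","rb"))
print("bottom",ray(s,269.2,245,113.5),"top",ray(s,270.9,286.4,163.5),"bay",ray(s,267,224.5,80), "axis",proj(s,(613.7,-62.4,113.5)),proj(s,(613.7,-62.4,163.5)))
```

```text
bottom [613.4 -63.4 113.5] top [615.6 -63.9 163.5] bay [613.8 -61.8  80. ] axis [267.4 244.2] [266.3 289.8]
```

Call:
servo_tool:
  plan:
    - [[0.0002,0.0014,0,0,0.012],[0,0,-0.008,0,0.012],[0,0,-0.01,0,0.012],[0,0,-0.01,0,0.012],[0,0,-0.004,0,0.012],[0,0,-0.003,0,0.012],[0,0,-0.002,0,0.012],[0,0,0,0,0.012],[0,0,0,0,0.012]]

```text
time: 18.8
tool_pos: [614.1, -61.0, 182.6]
tcp_rot: [180.0, -0.0, 11.1]
ft_force: [0.7, 0.1, -0.1]
finger_gap: 16.4
grip_force: 29.4
```

Bottom is at z≈77, inside the mouth, with no force. Continue down.

Call:
servo_tool:
  plan:
    - [[0,0,-0.003,0,0.012],[0,0,-0.003,0,0.012],[0,0,-0.003,0,0.012],[0,0,0,0,0.012]]

```text
time: 19.2
tool_pos: [613.5, -60.9, 172.4]
tcp_rot: [-180.0, 0.1, 11.1]
ft_force: [-0.7, 0.2, -1.3]
finger_gap: 16.7
grip_force: 29.4
```

Call:
servo_tool:
  plan:
    - [[0,0,-0.003,0,0.012],[0,0,-0.003,0,0.012],[0,0,-0.003,0,0.012],[0,0,0,0,0.012]]

```text
time: 19.6
tool_pos: [613.5, -60.9, 163.4]
tcp_rot: [-180.0, 0.1, 11.1]
ft_force: [-0.5, -0.1, -1.1]
finger_gap: 16.5
grip_force: 29.4
```

Call:
servo_tool:
  plan:
    - [[0,0,-0.003,0,0.012],[0,0,-0.003,0,0.012],[0,0,-0.0015,0,0.012],[0,0,0,0,0.012],[0,0,0,0,0.012]]

```text
time: 20.1
tool_pos: [613.9, -61.0, 156.7]
tcp_rot: [-180.0, 0.0, 11.1]
ft_force: [-0.3, -0.2, -0.4]
finger_gap: 16.6
grip_force: 29.4
```

Call:
servo_tool:
  plan:
    - [[0,0,-0.001,0,0.012],[0,0,0,0,0.012],[0,0,0,0,0.012]]

```text
time: 20.4
tool_pos: [613.9, -61.0, 155.7]
tcp_rot: [-180.0, 0.0, 11.1]
ft_force: [0.1, 0.2, -0.0]
finger_gap: 16.5
grip_force: 29.4
```

Call:
servo_tool:
  plan:
    - [[0,0,-0.0005,0,0.012],[0,0,0,0,0.022],[0,0,0,0,0.03],[0,0,0,0,0.04],[0,0,0,0,0.04],[0,0,0.01,0,0.04],[0,0,0.025,0,0.04],[0,0,0.04,0,0.04],[0,0,0.04,0,0.04],[0,0,0.01,0,0.04]]

```text
time: 21.4
tool_pos: [616.0, -61.3, 287.5]
tcp_rot: [179.8, -0.5, 11.1]
ft_force: [0.7, 0.3, 1.1]
finger_gap: 40.0
grip_force: 0.0
```

Call:
servo_tool:
  plan:
    - [[0,0,0,0,0.04],[0,0,0,0,0.04],[0,0,0,0,0.04]]

```text
time: 21.7
tool_pos: [612.9, -60.8, 277.8]
tcp_rot: [-179.9, 0.2, 11.1]
ft_force: [-0.7, -0.2, -0.7]
finger_gap: 40.5
grip_force: 0.0
```

Run:
```python
from h import *
from bench import optics
s=wr("w9"); t=optics.snapshot("scene")
print("expected top/rim", proj(s,(614.3,-61.6,98.9)), proj(s,(614.3,-61.6,80)), "scene", proj(t,(614.3,-61.6,98.9)), proj(t,(614.3,-61.6,80)))
a=cv2.resize(s["frame"][130:280,190:340],(400,400),interpolation=cv2.INTER_CUBIC)
b=cv2.resize(t["frame"][140:280,110:250],(400,400),interpolation=cv2.INTER_CUBIC)
c=cv2.resize(t["frame"][200:300,380:450],(280,400))
cv2.imwrite("pics/c9.png",np.hstack([a,b])); 
f=np.hstack([a,b]); cv2.imwrite("pics/c9.png",f)
f2=t["frame"]; print([f2[y,x].tolist() for x,y in ((413,226),(414,250),(419,262))])
```

```text
{'time': 21.75, 'tool_pos': [612.94, -60.81, 277.77], 'tcp_rot': [-179.92, 0.2, 11.11], 'ft_force': [-0.82, 0.4, -0.77], 'finger_gap': 40.15, 'grip_force': 0.0}
expected top/rim [269.9 205.7] [270.  199.4] scene [207.2 196.8] [207.8 205.4]
[[174, 195, 188], [158, 185, 174], [72, 61, 54]]
```

View pics/c9.png

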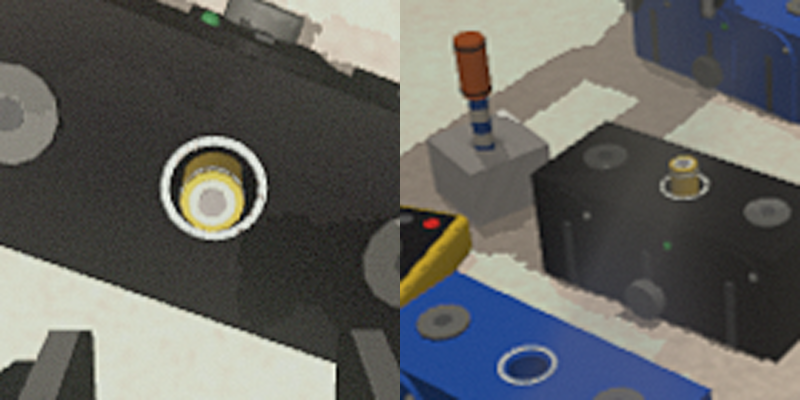

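The yellow cell's top is at scene pixel (209,197), where a seated cell should be (207,197), and the rod stands upright at (137,160). Nothing touches the robot, so I hand in.

```bash
python3 -c "
from bench import r
print(r.hand_in())"
```

```text
the job is handed in; nothing more can be done
None
```

The job is handed in: the bay sounded at about 36 mm to the hard floor (contact at rest about 31 mm), the rod is back upright in its stand, and the yellow mid cell is in the bay with its top about 19 mm above the dock.

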